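# Stand the fallen cutting boards back up in the drying rack

### The job

Both cutting boards in the drying rack have fallen forward. Push each one gently back up with the closed fingertips so that it stands in its own place in the groove and leans back against the tall rear bar; do not pinch or lift the boards, and leave the jar, the bottle and the mug where they stand.

Things in the scene. Friction and masses are not known exactly. Their poses are not given: they have to be found in the camera images.
- rack: White drying rack, fixed, 360 mm wide (y), 190 deep (x -117 to +73), base 8 thick. Origin at worktop height under the groove, midway between the halves; x points to the rear bar, away from the robot. The groove runs along y, x -23 to +8 mm, floor at height 8 mm, strips beside it up to 20 and 22 mm. The boards' lower edges stand and turn in it, centred at y = +85 and -85 mm
- front_bar (a point): Middle of the rack's low steel front bar, 8 mm round, along the rack's y, at its x = -94 mm, 69 mm above the worktop; the fallen boards lie on it. Posts at y = 0 and +-170 mm
- rear_bar (a point): Middle of the rack's tall steel rear bar, 8 mm round, along the rack's y, at its x = +40 mm, 125 mm above the worktop. Posts at y = 0 and +-170 mm. A board pushed 6 degrees past upright falls onto it by itself and stays leaning back, 14 to 21 degrees past upright
- wood_board: Brown wooden cutting board, 190 mm tall, 125 wide, 14 thick, 0.7 to 1.4 times 260 g, dark hole near its upper edge. Origin: middle of its lower edge face; z up the board, y along its width, x through its thickness. At the start it stands in the groove and lies fallen on the front bar, its z axis 55 deg from vertical towards -x of the rack. Either half of the rack may hold it
- green_board: Green plastic cutting board, 155 mm tall, 120 wide, 14 thick, 0.7 to 1.4 times 240 g, dark hole near its upper edge. Origin: middle of its lower edge face; z up the board, y along its width, x through its thickness. At the start it stands in the groove and lies fallen on the front bar, its z axis 55 deg from vertical towards -x of the rack. Either half of the rack may hold it
- wood_board_top (a point): Middle of the wooden board's upper edge face, 190 mm from its origin along z; at the start about 123 mm above the worktop, 152 mm from the rack's origin to the robot side
- wood_board_foot (a point): Middle of the wooden board's lower edge face (its origin)
- green_board_top (a point): Middle of the green board's upper edge face, 155 mm from its origin along z; at the start about 103 mm above the worktop, 123 mm from the rack's origin to the robot side
- green_board_foot (a point): Middle of the green board's lower edge face (its origin)
- honey_jar: Amber glass jar with a brass-coloured lid, 60 mm across, 75 mm tall, loose, standing upright on the worktop on the robot side of the rack's middle. Origin at the centre of its underside. To be left alone
- oil_bottle: Green glass bottle with a yellow cap, 64 mm across, 190 mm tall, loose, standing upright beside one end of the rack. Origin at the centre of its underside. To be left alone
- mug: Blue ceramic mug, 80 mm across without its handle (at its +y), 90 mm tall, loose, standing upright beside the other end of the rack. Origin at the centre of its underside. To be left alone
Things that resemble listed ones, but are neither listed nor needed, are in the scene too. Of the things that look like the wood_board, the smallest one is meant.

How it is judged:
At the end, for the whole second after the job is handed in: Both boards at rest, within 0.55 rad of upright, upper edge 12 mm or more behind the rack's origin, lower edge in the groove within 50 mm of where it began, turned under 0.25 rad from the groove's line; jar, bottle and mug within 30 mm of their places and upright within 0.2 rad (angle between each of wood_board, green_board's own z axis and vertical below 0.55 rad and x of each of wood_board_top, green_board_top in the frame of rack above 0.012 m and x of wood_board_foot in the frame of rack between -0.03 and 0.025 m and height (world z) of each of wood_board_foot, green_board_foot below 0.028 m and distance of each of wood_board_foot, green_board_foot from where it was at the start of the episode below 0.05 m and angle between the y axis of each of wood_board, green_board and the y axis of rack, either way round below 0.25 rad and linear speed of each of wood_board, green_board below 0.02 m/s and x of green_board_foot in the frame of rack between -0.03 and 0.025 m and distance of each of honey_jar, oil_bottle, mug from where it was at the start of the episode below 0.03 m and angle between each of honey_jar, oil_bottle, mug's own z axis and vertical below 0.2 rad); the robot touches nothing.
It fails at once if a board's lower edge is lifted out of the groove (over 40 mm above the worktop) (height (world z) of any of wood_board_foot, green_board_foot above 0.04 m).
It fails at once if a board is pinched or shoved hard (over 30 N from the fingers) (contact force between the fingers and wood_board above 30 N or contact force between the fingers and green_board above 30 N).
It fails at once if the jar, the bottle or the mug is pushed away or tipped (distance of any of honey_jar, oil_bottle, mug from where it was at the start of the episode above 0.04 m or angle between any of honey_jar, oil_bottle, mug's own z axis and vertical above 0.35 rad).
It also fails if it takes over 56 s, if anything falls off the work surface, if the arm or the gripper's body presses on something with over 40 N, if the wrist force passes 120 N, or if a joint passes its speed limit or range.

### The arm

A 6-joint arm with a two-finger parallel gripper is mounted at the origin on the work surface. World frame = base frame: x ahead of the robot, y to its left, z up, the work surface at z = 0. Lengths are in m, angles in rad, forces in N, time in s.
With the tool pointing down it reaches from about 0.275 to 0.875 m from the base axis. Payload 12.5 kg.
Tool frame: the origin (TCP) lies midway between the tips of the shut fingers; the grasp point (between the pads) lies 19 mm behind it; z points along the fingers, y is the line along which they close (so a half turn about z gives the same grasp; the last joint's range is limited). The gripper opens to 85 mm and grips with 20 to 120 N. Pads are 22 mm wide; open, the fingers measure 114 mm over their backs; the gripper's body (76 mm by 85 mm) begins 54 mm behind the grasp point. The pads swing forward as they close: fully open they stand 13 mm farther back than shut.
Start: joints at [-1.314, 0.351, 1.652, -0, 1.139, -0.085], TCP at [0.184, -0.518, 0.231] pointing down, gripper open.
Joint ranges: [-2.75, 2.75], [-0.79, 2.1], [0.01, 2.65], [-1.57, 4.71], [0.07, 3.14], [-2.87, 2.87]. Speed limits (rad/s): [2.22, 2.22, 2.79, 3.14, 3.14, 3.14].

### API

Orientations are given as [roll, pitch, yaw] about the fixed x, y, z axes, in that order (R = Rz(yaw) Ry(pitch) Rx(roll)).
In Python, from workcell import sensors, imaging, sign_off gives the robot as it stands.
- The arm moves only by the shell command python3 -m inch 'ROWS' [OPENING] [FORCE]. ROWS is JSON, a list of rows, each a list of 2 entries, a list of its own where there are three numbers: the shift along the tool's x, y, z in m, then the turn about the tool's z in rad. A call has 1 to 8 rows; each row is the pose to reach, as a shift and turn from the pose commanded when the call began, along the tool's axes at that moment; what a row does not reach only later rows make up. A row lasts 1/8 s, in which the tool goes at most 62.5 mm and 10.7 degrees, less where a joint would pass 70% of its speed; a pose out of reach is approached as far as the arm can. A call with a gripper value outside its range is refused whole. OPENING is the gripper command: -1 is shut, 1 is fully open, values between are in proportion, set as the call begins (- or left out, the last holds). The fingers move at their own pace and stop on an object; FORCE is the grip in N (left out, the last holds). Time passes only in rows, so rows that repeat a pose let the fingers close. It gives the time, the measured TCP pose, the force, the opening and the grip force at its end, in the units of the state.
- sensors.get_state(): the state, without advancing time (a new reading comes with each control period).
- imaging.camera(name): name is "scene" or "top" or "wrist"; returns a dict with "frame" (420x560x3 uint8, blue, green, red), "depth" (420x560 float32, m along the optical axis (not along the pixel's ray), 0 where there is no reading), "fx", "fy", "cx", "cy" (pixels), "pose" (4x4, takes a point from camera to world coordinates). Camera axes: x right, y down, z forward; pixel columns grow to the right and rows downward; lengths in m; the calibration is good to about 2 mm. A picture is of the moment at which its call begins.
- sign_off(): hands the job in; it is judged then, once.
The state is a dict: "t": time; "joint_pos": joint angles; "joint_velocities": joint speeds; "joint_efforts": joint torques, N m; "position": TCP position; "orientation": TCP orientation; "contact_force": force on the tool from outside, world axes, zero at the start; "moment": the same for the moment, N m; "width": finger opening in m; "gripper_force": force on a finger pad.
Only numpy, scipy, OpenCV 4.12 (cv2) and the standard library are available. Lean on these libraries where they do the work, as an engineer would, in place of code of your own. Each camera call takes 0.05 s, during which the arm holds its last target. There are 200 camera calls.

## Working session

There is one attempt and no reset: what is moved stays moved. The work goes in short steps, Python scripts to look and compute and a shell command to move; the robot and the scene stay as the last step left them, time stands still between calls to the robot, and variables do not carry over. Pictures are saved under pics/ and viewed, at most 10 in all, crops included, and the job is handed in when it is done.

```bash
mkdir -p pics; cat > h.py <<'E'
import numpy as np,cv2
from workcell import sensors,imaging,sign_off
def snap(n,f):
    c=imaging.camera(n);cv2.imwrite(f'pics/{f}.png',c['frame']);np.savez(f'{f}.npz',**c);return c
def P(c,u,v,r=1):
    d=c['depth'][v-r:v+r+1,u-r:u+r+1];d=np.median(d[d>0]) 
    p=c['pose']@np.array([(u-c['cx'])/c['fx']*d,(v-c['cy'])/c['fy']*d,d,1]);return p[:3].round(4)
E
python3 - <<'E'
from h import *
for n in('scene','top'):c=snap(n,n+'1');print(c['pose'].round(3).tolist(),c['fx'])
s=sensors.get_state();print(s['t'],s['position'],s['orientation'],s['width'])
E
```

```text
[[0.887, 0.3, -0.352, 0.967], [0.462, -0.562, 0.686, -0.63], [0.008, -0.771, -0.637, 0.783], [0.0, 0.0, 0.0, 1.0]] 422.56897680247994
[[-0.023, -0.998, 0.053, 0.503], [-1.0, 0.024, 0.019, 0.084], [-0.02, -0.053, -0.998, 1.354], [0.0, 0.0, 0.0, 1.0]] 429.8858388779593
0.1 [ 0.18430188 -0.51788002  0.23081183] [-3.14052693e+00 -7.29039210e-05  3.41852733e-01] 0.08555274441581594
```

View pics/scene1.png

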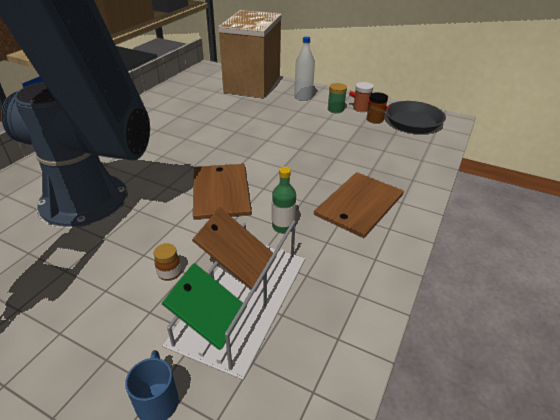

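View pics/top1.png

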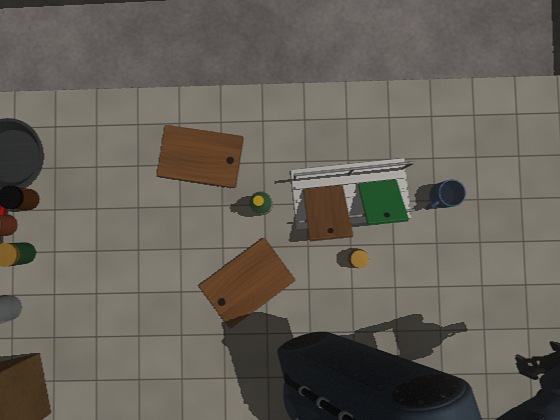

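Top view: there are three brown boards, at (200,157) and (247,280) flat on the worktop, and at (328,212) in the rack. The rack one is the smallest and lies on the front bar, so it is the one meant. The green board is at (384,202), the jar at (360,259), the bottle at (260,202) and the mug at (452,193).

```bash
python3 - <<'E'
from h import *
c=dict(np.load('top1.npz'))
for k,(u,v) in dict(w_bl=(307,191),w_br=(343,188),w_tr=(349,233),w_tl=(312,237),whole=(331,231),g_bl=(362,185),g_br=(397,182),g_tr=(405,217),g_tl=(371,222),ghole=(387,215),jar=(360,258),bottle=(259,200),mug=(452,193),a1=(165,128),a2=(242,138),a3=(236,186),b1=(265,240),b2=(294,278),b3=(231,322)).items(): print(k,P(c,u,v))
f=c['frame'][140:290,240:480];cv2.imwrite('pics/crop1.png',cv2.resize(f,None,fx=3.3,fy=3.3,interpolation=cv2.INTER_CUBIC))
E
```

```text
w_bl [0.6198 0.0333 0.0286]
w_br [ 0.6282 -0.0805  0.0079]
w_tr [ 0.4885 -0.0792  0.1253]
w_tl [0.4795 0.0262 0.1242]
whole [ 0.4953 -0.029   0.1173]
g_bl [ 0.6344 -0.1373  0.025 ]
g_br [ 0.6426 -0.2491  0.0096]
g_tr [ 0.5306 -0.2452  0.1028]
g_tl [ 0.5185 -0.1462  0.1058]
ghole [ 0.5379 -0.1951  0.0958]
jar [ 0.4134 -0.1161  0.0738]
bottle [0.5844 0.1704 0.1897]
mug [ 0.6042 -0.4197  0.0054]
a1 [0.8317 0.4757 0.0181]
a2 [0.794  0.2331 0.0137]
a3 [ 0.644   0.2566 -0.0012]
b1 [0.4715 0.1672 0.0145]
b2 [0.3508 0.08   0.0016]
b3 [0.2226 0.2769 0.0188]
```

View pics/crop1.png

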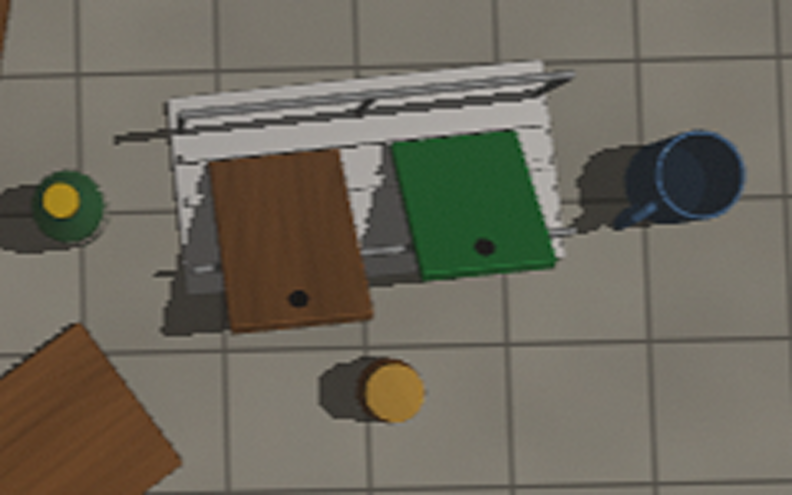

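The crop confirms it: the brown board in the rack (crop ~(290,240)) lies on the front bar with its hole near the top, and its 105–110 mm measured width fits. I put the rack origin at about (0.631, -0.100) with yaw 0.085, from both boards. The jar is at rack x ≈ -0.218, y ≈ 0. Next I move to a point in front of the green board with the gripper shut.

```bash
python3 -m inch '[[[0.048,-0.025,0],0.05],[[0.096,-0.05,0],0.1],[[0.144,-0.076,0],0.15],[[0.192,-0.102,0],0.2],[[0.24,-0.128,0],0.257],[[0.29,-0.154,0],0.257],[[0.335,-0.178,0],0.257],[[0.38,-0.203,0],0.257]]' -1 20
cat >> h.py <<'E'
O=np.array([.631,-.100]);Y=.085
R=np.array([[np.cos(Y),np.sin(Y)],[-np.sin(Y),np.cos(Y)]])
def rk(p): p=np.asarray(p,float);return np.r_[R@(p[:2]-O),p[2]].round(4)
E
python3 - <<'E'
from h import *
s=sensors.get_state();print(s['t'],rk(s['position']),s['orientation'],s['width'],s['contact_force'])
E
```

```text
t: 1.1
position: [0.4753, -0.198, 0.2311]
orientation: [-3.141, 0.0, 0.085]
contact_force: [0.5, -0.3, -1.0]
width: 0.0002
gripper_force: 0.0
1.1 [-0.1635 -0.0844  0.2311] [-3.14146881e+00  2.36373081e-04  8.49259491e-02] 0.00019496750896499877 [ 0.47942098 -0.30543792 -1.04830321]
```

```bash
python3 -m inch '[[[-0.005,0,0.04],0],[[-0.005,0,0.08],0],[[-0.005,0,0.12],0],[[-0.005,0,0.15],0],[[-0.005,0,0.15],0]]' 
python3 - <<'E'
from h import *
snap('scene','s2');snap('top','t2')
a=cv2.imread('pics/s2.png')[160:400,80:340];cv2.imwrite('pics/s2c.png',cv2.resize(a,None,fx=2.4,fy=2.4))
E
```

```text
t: 1.72
position: [0.4682, -0.1993, 0.0796]
orientation: [-3.139, 0.004, 0.085]
contact_force: [0.4, -0.6, -0.1]
width: 0.0001
gripper_force: 0.0
```

View pics/s2c.png

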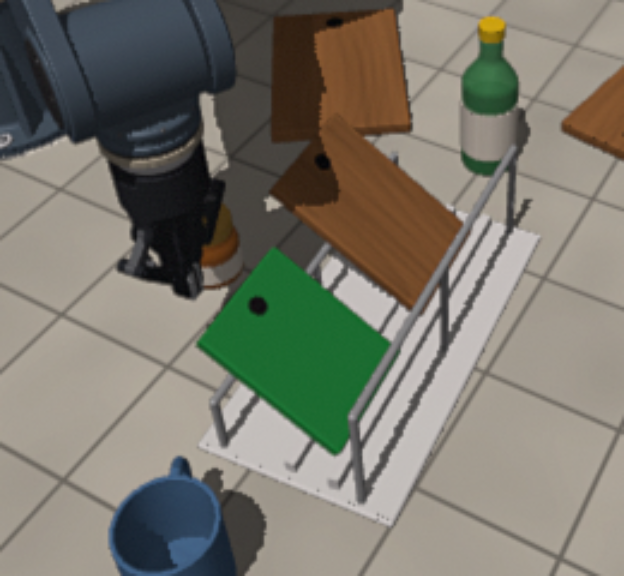

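The fingertips (crop ~(185,290)) are in front of the middle of the green board's upper edge, and the jar is clear. I push slowly along the arc.

```bash
python3 -m inch '[[[0.01,0,0],0],[[0.02,0,0],0],[[0.026,0,0],0],[[0.031,0,-0.004],0],[[0.037,0,-0.01],0],[[0.043,0,-0.016],0],[[0.049,0,-0.021],0],[[0.054,0,-0.026],0]]'
```

```text
t: 2.82
position: [0.5217, -0.1954, 0.1079]
orientation: [-3.141, 0.004, 0.085]
contact_force: [-4.0, -0.9, 3.2]
width: 0.0002
gripper_force: 1.8
```

```bash
python3 -m inch '[[[0.006,0,-0.005],0],[[0.012,0,-0.01],0],[[0.018,0,-0.014],0],[[0.024,0,-0.018],0],[[0.03,0,-0.022],0],[[0.036,0,-0.025],0],[[0.036,0,-0.025],0]]'
python3 - <<'E'
from h import *
print(rk(sensors.get_state()['position']))
snap('scene','s3')
a=cv2.imread('pics/s3.png')[160:400,80:340];cv2.imwrite('pics/s3c.png',cv2.resize(a,None,fx=2.4,fy=2.4))
E
```

```text
t: 3.7
position: [0.5595, -0.1923, 0.1324]
orientation: [3.141, -0.0, 0.085]
contact_force: [-0.3, -0.4, 0.5]
width: -0.0
gripper_force: 0.2
[-0.0791 -0.0859  0.1324]
```

View pics/s3c.png

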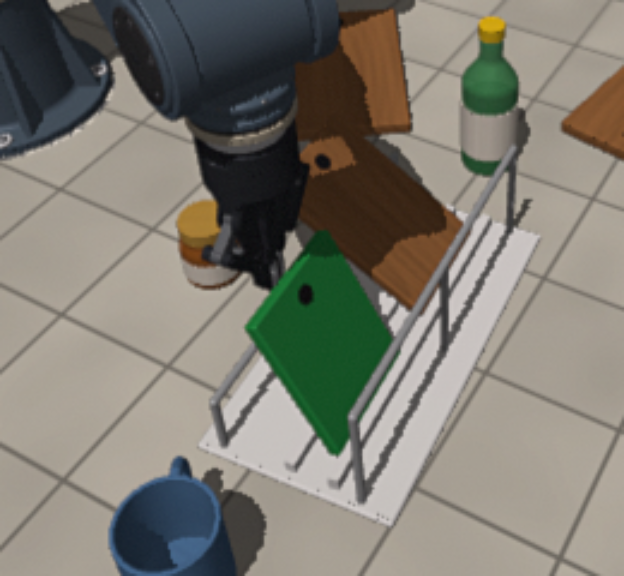

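The green board is up to about 25–30° on the fingertips, with its foot still in the groove. I continue past upright.

```bash
python3 -m inch '[[[0.006,0,-0.002],0],[[0.012,0,-0.004],0],[[0.018,0,-0.006],0],[[0.024,0,-0.008],0],[[0.03,0,-0.01],0],[[0.036,0,-0.011],0],[[0.042,0,-0.012],0],[[0.047,0,-0.012],0]]'
```

```text
t: 4.75
position: [0.6063, -0.1883, 0.1443]
orientation: [3.142, -0.0, 0.085]
contact_force: [0.3, 0.9, -0.5]
width: -0.0
gripper_force: 0.0
```

```bash
python3 -m inch '[[[0.005,0,-0.002],0],[[0.01,0,-0.002],0],[[0.015,0,-0.002],0],[[0.02,0,-0.002],0],[[0.025,0,-0.002],0],[[0.03,0,-0.002],0],[[0.035,0,-0.002],0],[[0.04,0,-0.002],0]]'
python3 - <<'E'
from h import *
print(rk(sensors.get_state()['position']))
snap('scene','s4')
a=cv2.imread('pics/s4.png')[160:400,80:340];cv2.imwrite('pics/s4c.png',cv2.resize(a,None,fx=2.4,fy=2.4))
E
```

```text
t: 5.75
position: [0.6461, -0.1849, 0.1463]
orientation: [3.142, -0.0, 0.085]
contact_force: [-0.0, 0.4, -0.1]
width: 0.0003
gripper_force: 0.0
[ 0.0078 -0.0859  0.1463]
```

View pics/s4c.png

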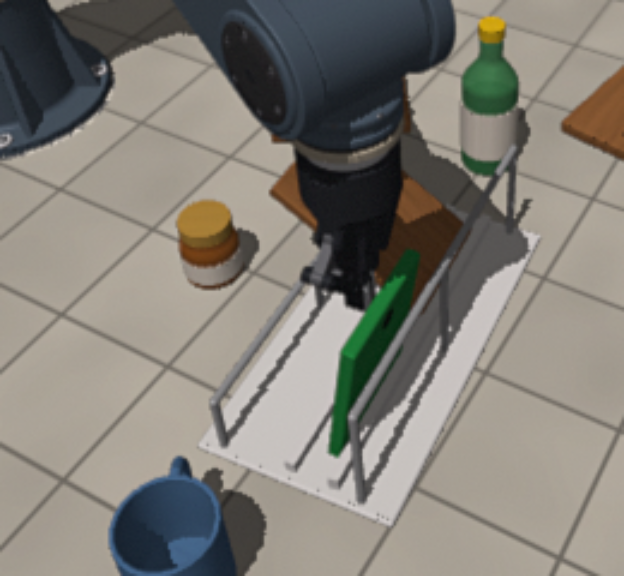

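The green board looks past upright and free of the fingers (zero force). I retreat, cross to the wooden board, and check the green one by depth.

```bash
python3 -m inch '[[[-0.03,0,-0.005],0],[[-0.08,0,-0.035],0],[[-0.12,-0.03,-0.07],0],[[-0.155,-0.075,-0.085],0],[[-0.185,-0.12,-0.085],0],[[-0.208,-0.17,-0.085],0],[[-0.208,-0.17,-0.085],0]]'
python3 - <<'E'
from h import *
s=sensors.get_state();print(rk(s['position']))
c=snap('scene','s5')
import cv2
f=c['frame'].astype(int);v,u=np.where((f[...,1]>f[...,2]*1.8)&(f[...,1]>f[...,0]*1.6)&(f[...,1]>60))
k=(u>130)&(u<280)&(v>240);u,v=u[k],v[k]
p=np.array([rk(P(c,a,b,0)) for a,b in zip(u,v) if c['depth'][b,a]>0]);print(len(p),np.percentile(p,[2,50,98],axis=0).round(3))
h=p[p[:,2]>.1];l=p[p[:,2]<.06];print(np.median(h,0),np.median(l,0) if len(l) else 0)
E
```

```text
t: 6.68
position: [0.4227, -0.0312, 0.2317]
orientation: [-3.141, -0.0, 0.088]
contact_force: [-0.1, -1.4, 0.6]
width: -0.0002
gripper_force: 0.0
[-0.2017  0.0862  0.2317]
534 [[ 0.004 -0.146  0.026]
 [ 0.037 -0.123  0.158]
 [ 0.045 -0.032  0.162]]
[ 0.0389 -0.1064  0.1587] [ 0.0082 -0.1448  0.0398]
```

The green board leans back: its top is at rack x ≈ +0.04 and its foot is in the groove. The wooden board is next.

```bash
python3 -m inch '[[[0,0,0.04],0],[[0,0,0.08],0],[[0,0,0.11],0],[[0,0,0.134],0],[[0,0,0.134],0],[[0.01,0,0.134],0],[[0.02,0,0.134],0]]'
```

```text
t: 7.6
position: [0.4457, -0.0318, 0.0984]
orientation: [3.141, -0.002, 0.085]
contact_force: [-0.7, -0.1, -0.0]
width: 0.0004
gripper_force: 0.0
```

```bash
python3 -m inch '[[[0.006,0,0],0],[[0.011,0,-0.001],0],[[0.016,0,-0.006],0],[[0.021,0,-0.012],0],[[0.027,0,-0.019],0],[[0.033,0,-0.025],0],[[0.039,0,-0.03],0],[[0.044,0,-0.035],0]]'
```

```text
t: 8.6
position: [0.4874, -0.0277, 0.1329]
orientation: [-3.141, 0.002, 0.085]
contact_force: [-5.6, -1.2, 3.7]
width: 0.0003
gripper_force: 2.7
```

```bash
python3 -m inch '[[[0.006,0,-0.005],0],[[0.012,0,-0.01],0],[[0.018,0,-0.014],0],[[0.024,0,-0.018],0],[[0.03,0,-0.022],0],[[0.036,0,-0.026],0],[[0.04,0,-0.028],0]]'
python3 - <<'E'
from h import *
print(rk(sensors.get_state()['position']))
snap('scene','s6')
a=cv2.imread('pics/s6.png')[140:380,80:340];cv2.imwrite('pics/s6c.png',cv2.resize(a,None,fx=2.4,fy=2.4))
E
```

```text
t: 9.48
position: [0.5282, -0.0244, 0.1605]
orientation: [3.142, -0.0, 0.085]
contact_force: [-0.6, 0.1, 0.5]
width: -0.0005
gripper_force: 0.5
[-0.096   0.0841  0.1605]
```

View pics/s6c.png

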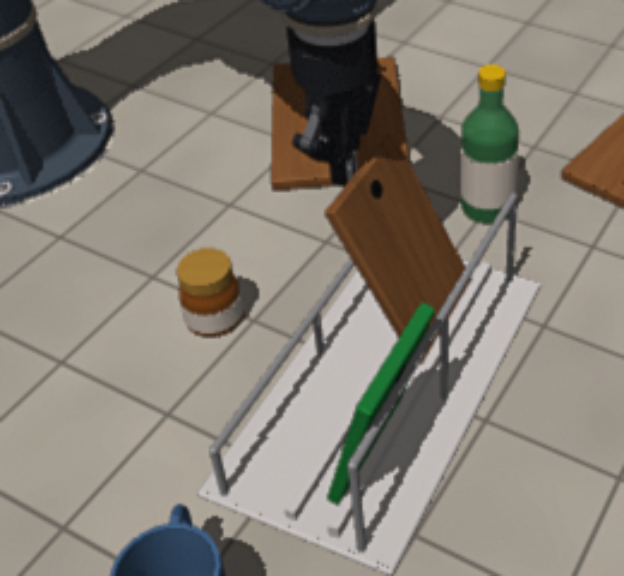

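The wooden board is at about 25–30°, rising square. The green board rests on the rear bar. I continue.

```bash
python3 -m inch '[[[0.006,0,-0.003],0],[[0.013,0,-0.006],0],[[0.02,0,-0.009],0],[[0.027,0,-0.012],0],[[0.034,0,-0.015],0],[[0.041,0,-0.017],0],[[0.048,0,-0.018],0],[[0.054,0,-0.019],0]]'
```

```text
t: 10.52
position: [0.582, -0.0198, 0.1793]
orientation: [-3.142, 0.0, 0.085]
contact_force: [-0.5, -0.5, -0.4]
width: -0.0005
gripper_force: 0.1
```

```bash
python3 -m inch '[[[0.007,0,-0.002],0],[[0.014,0,-0.002],0],[[0.021,0,-0.002],0],[[0.028,0,-0.002],0],[[0.035,0,-0.002],0],[[0.042,0,-0.002],0],[[0.049,0,-0.002],0],[[0.055,0,-0.002],0]]'
```

```text
t: 11.52
position: [0.6368, -0.0151, 0.1813]
orientation: [-3.142, -0.0, 0.085]
contact_force: [0.1, 0.0, -0.3]
width: 0.0001
gripper_force: 0.0
```

```bash
python3 -m inch '[[[0,0,0],0],[[-0.03,0,-0.005],0],[[-0.08,0,-0.035],0],[[-0.13,0,-0.07],0],[[-0.18,0,-0.07],0],[[-0.21,0,-0.07],0],[[-0.21,0,-0.07],0],[[-0.21,0,-0.07],0]]'
python3 - <<'E'
from h import *
snap('scene','s7');c=snap('top','t7')
a=cv2.imread('pics/s7.png')[140:420,80:340];b=c['frame'][140:290,240:480]
a=cv2.resize(a,None,fx=1.4,fy=1.4);b=cv2.resize(b,(420,392));cv2.imwrite('pics/f7.png',np.hstack([a,b]))
c=dict(np.load('s7.npz'))
E
```

```text
t: 12.52
position: [0.4277, -0.033, 0.2516]
orientation: [3.141, -0.001, 0.085]
contact_force: [0.0, 1.3, -0.2]
width: 0.0
gripper_force: 0.0
```

View pics/f7.png

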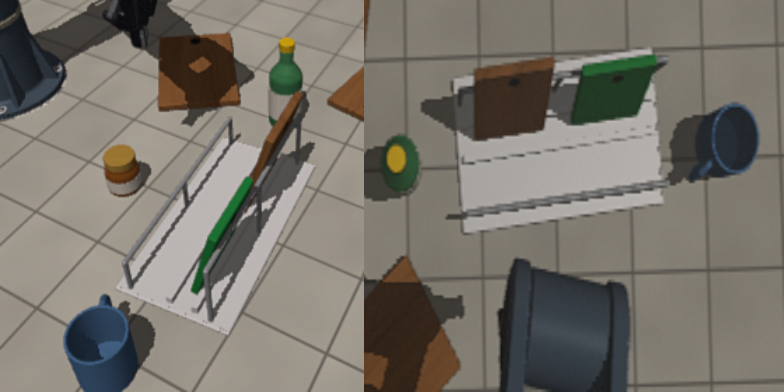

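Both boards lean back on the rear bar, wood at (512,95) and green at (615,90), square to the groove. The jar, bottle and mug have not moved, and the arm is clear.

```bash
python3 -c "
from workcell import sign_off;print(sign_off())"
```

```text
the job is handed in; nothing more can be done
None
```

Both boards now stand in the groove and lean back on the rear bar. The jar, bottle and mug stayed in place, and I handed the job in at about 12.6 s; it returned no verdict.

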